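Set out a packaging sample display

TASK

Set out the packaging samples on the cream display board: lay the small purple label roll flat on the board halfway between the blue and the orange roll, with the green tin standing centred on top of it; stand the amber bottle centred on top of the blue roll, and stand the white jar with the red lid on the board squarely in front of the orange roll (towards the board's black front edge), leaving a 3 cm gap between jar and roll. Leave the tape roll, the water bottle and the white carton where they are.

Things in the scene. Friction and masses are not known exactly. Their poses are not given: they have to be found in the camera images.
- board: Cream board fixed on the table, 200 mm deep (x), 300 wide (y), 8 thick; samples stand on its top, 8 mm up. Origin: centre of its underside. Front = long edge nearest the robot, black strip, its -x side; +x to its back, +y to its left seen from the robot. Turned up to 15 degrees. The big rolls stand on it at x = +50, y = +100 and -100 mm, either one on either side; bare halfway between them.
- blue_roll: Big blue label roll with pale printed marks round its side, lying flat on the board and fixed: 90 mm diameter, 35 mm high, with a 25 mm core hole down its middle. Its flat top is 43 mm above the table. Origin at the centre of its underside, axes parallel to the board's.
- orange_roll: Big orange label roll, otherwise like the blue one: 90 mm diameter, 35 mm high, 25 mm core hole, fixed on the board, top 43 mm above the table. Origin at the centre of its underside, axes parallel to the board's (its -x points squarely to the board's black front edge).
- purple_roll: Small loose purple label roll with pale printed marks, lying flat: 60 mm diameter, 40 mm high, 25 mm core hole, about 90 g. Origin at the centre of its underside, z up along its axis.
- green_tin: Loose green cylindrical tin with a pale band (top green with a small steel disc in its middle): 52 mm diameter, 55 mm high, about 110 g, standing. Origin at the centre of its underside, z up.
- white_jar: Loose white cylindrical jar with a red lid (red seen from above): 58 mm diameter over body and lid, 60 mm high, about 110 g, standing. Origin at the centre of its underside, z up.
- amber_bottle: Loose brown (amber) bottle with a pale paper label and a black cap: body 48 mm diameter, straight up to 60 mm, then a shoulder to a neck 27 mm across; black cap 30 mm diameter, top at 90 mm; about 120 g, standing. Origin at the centre of its underside, z up.
- tape_roll: Bystander: loose brown tape roll lying flat on the table between robot and board, 64 mm diameter, 24 mm high, 40 mm hole. Origin at the centre of its underside. To be left alone.
- water_bottle: Bystander: loose clear bottle with blue label and blue cap, 60 mm diameter, 120 mm high, standing on the table beyond the board. Origin at the centre of its underside. To be left alone.
- carton: Bystander: loose plain white carton, 60 x 90 x 60 mm high, on the table beyond the board. Origin at the centre of its underside. To be left alone.
Things that resemble listed ones, but are neither listed nor needed, are in the scene too. Of the things that look like the green_tin, take the one that is farthest to the robot's left at the start.

How it is judged:
By the outcome, as a careful person would: the job done as asked, in the order asked, and still so for the second after the job is handed in, with the robot touching nothing.
It also fails if it takes over 120 s, if anything falls off the work surface, if the arm or the gripper's body presses on something with over 40 N, if the wrist force passes 120 N, or if a joint passes its speed limit or range.

ROBOT

A 6-joint arm with a two-finger parallel gripper is mounted at the origin on the work surface. World frame = base frame: x ahead of the robot, y to its left, z up, the work surface at z = 0. Lengths are in mm, angles in rad, forces in N, time in s.
With the tool pointing down it reaches from about 375 to 925 mm from the base axis. Payload 5.7 kg.
Tool frame: the origin (TCP) lies midway between the tips of the shut fingers; the grasp point (between the pads) lies 19 mm behind it; z points along the fingers, x is the direction in which the jaws open and shut, and the axes are right-handed (so a half turn about z gives the same grasp; the last joint's range is limited). The gripper opens to 85 mm and grips with 20 to 120 N. Pads are 22 mm wide; open, the fingers measure 114 mm over their backs; the gripper's body (76 mm by 85 mm) begins 54 mm behind the grasp point. The pads swing forward as they close: fully open they stand 13 mm farther back than shut.
Start: joints at [1.112, 0.359, 1.51, -0, 1.272, -0.115], TCP at [202.232, 564.859, 231.267] pointing down, gripper open.
Joint ranges: [-2.97, 2.97], [-1.01, 2.36], [0.21, 2.38], [-0.96, 4.11], [0.2, 2.71], [-2.98, 2.98]. Speed limits (rad/s): [2.39, 2.39, 3.14, 3.14, 3.14, 3.14].

INTERFACE

Orientations are given as a unit quaternion [x, y, z, w].
In Python, from station import env gives the robot as it stands.
- The arm moves only by the tool step_arm, never from a script. Its argument "commands" is a list of rows, each a list of 3 entries, a list of its own where there are three numbers: the opening, from 0 (shut) to 1 (fully open), then the shift along the tool's x, y, z in units of 50 mm (1.0 is 50 mm), then the turn about the tool's z in rad. In form: [[jaw, [x, y, z], roll], ...]. A call has 1 to 10 rows; each row shifts and turns the commanded pose from where the row before left it, along the tool's axes as they then stand; what a row does not reach is not made up. A row lasts 1/8 s, in which the tool goes at most 62.5 mm and 10.7 degrees, less where a joint would pass 70% of its speed; a pose out of reach is approached as far as the arm can. A call is refused whole if a number of a shift passes 1 or a number of a turn 0.188, either way. A call with a gripper value outside its range is refused whole. The fingers move at their own pace and stop on an object; "newtons" is the grip in N (left out, the last holds). Time passes only in rows, so rows that do not move let the fingers close. It gives the time, the measured TCP pose, the force and the opening at its end, in the units of the state.
- env.state(): the state, without advancing time (a new reading comes with each control period).
- env.camera(name): name is "scene" or "top"; returns the picture (400x640x3 uint8, red, green, blue); there is no depth.
- env.get_calibration(name): a dict with "fov_y" (degrees; the focal length in pixels is half the picture's height over the tangent of half this angle, whatever the lens; pixels are square), "cx", "cy" (the principal point, pixels), "extrinsics" (4x4, takes a point from world to camera coordinates). Camera axes: x right, y up, looking along -z (the intrinsics and any distortion apply to the point x, -y, -z); pixel columns grow to the right and rows downward; lengths in mm; the calibration is good to about 2 mm. A picture is of the moment at which its call begins. get_calibration takes no time and is no camera call.
- env.finish_job(): hands the job in, once; it reports no verdict.
Trained networks look in the newest picture that a camera, given by its name, has taken for a name from the list of things; names that differ only in an ending like _2 or _b are one class to them, and where a whole thing is asked for, a point or a joint stands for the part that bears it (a point fixed in the world has none). Each returns a list of dicts, best first, with "confidence" (0 to 1); they miss things now and then, are a little off and sometimes report something else, mostly with a low value. They report only what shows in the picture. A call takes as long as a camera call. They do not tell look-alikes from the thing itself.
- env.outline_of(camera, target): "pixels" (400x640 bool, what is visible of it) and "bbox" ([left, top, width, height] in pixels, round what is visible of it).
The state is a dict: "time": time; "joint_positions": joint angles; "qvel": joint speeds; "tau": joint torques, N m; "tool_pos": TCP position; "tcp_rot": TCP orientation; "ft_force": force on the tool from outside, world axes, zero at the start; "torque": the same for the moment, N m; "finger_gap": finger opening in mm.
Only numpy, scipy, OpenCV 4.12 (cv2) and the standard library are available. Lean on these libraries where they do the work, as an engineer would, in place of code of your own. Each camera call takes 0.05 s, during which the arm holds its last target. There are 200 camera calls.

## Working session

There is one attempt and no reset: what is moved stays moved. The work goes in short steps, Python scripts to look and compute and a tool call to move; the robot and the scene stay as the last step left them, time stands still between calls to the robot, and variables do not carry over. Pictures are saved under pics/ and viewed, about 12 in all and at most 16, crops included, and the job is handed in when it is done.

Besides the shell and the picture viewer there is one more tool, called after "Call:" as a command line: name --argument value ..., lists and objects as JSON in quotes. step_arm: Moves the arm, as the interface text tells. Its arguments: {"type":"object","properties":{"commands":{"type":"array"},"newtons":{"type":"number"}},"required":["commands"]}

```bash
ls; mkdir -p pics; python3 - <<'E'
from station import env
import cv2
for n in("scene","top"):
    im=env.camera(n); cv2.imwrite(f"pics/{n}0.png",im[:,:,::-1]); c=env.get_calibration(n); print(n,c)
print(env.state())
E
```

```text
pics
scene {'fov_y': 42.07280905442128, 'cx': 322.6995267166461, 'cy': 201.23766308069222, 'extrinsics': array([[-1.51195133e-01,  9.88479727e-01,  6.91818038e-03,
         1.61943149e+02],
       [-8.35568296e-01, -1.31539436e-01,  5.33406973e-01,
         4.60492762e+02],
       [ 5.28171993e-01,  7.48679263e-02,  8.45830444e-01,
        -1.64673920e+03],
       [ 0.00000000e+00,  0.00000000e+00,  0.00000000e+00,
         1.00000000e+00]])}
top {'fov_y': 49.59263216225476, 'cx': 321.3984500106351, 'cy': 194.45090663704931, 'extrinsics': array([[ 1.37503603e-02, -9.99819723e-01, -1.30938539e-02,
        -5.04362912e+01],
       [ 9.97690550e-01,  1.28475983e-02,  6.66971201e-02,
        -5.82678883e+02],
       [-6.65168716e-02, -1.39807237e-02,  9.97687348e-01,
        -1.26313031e+03],
       [ 0.00000000e+00,  0.00000000e+00,  0.00000000e+00,
         1.00000000e+00]])}
{'time': 0.1, 'joint_positions': array([ 1.11191114e+00,  3.59440873e-01,  1.51130450e+00, -1.50419213e-05,
        1.27250966e+00, -1.15096589e-01]), 'qvel': array([ 8.46231906e-04, -7.40002971e-05, -1.66064859e-03, -8.44780099e-04,
        2.02114235e-05, -7.38386817e-04]), 'tau': array([ 2.86060085e-04, -5.28649127e+01, -2.79354143e+01, -1.89022257e-04,
        5.10882412e-03, -1.00925945e-05]), 'tool_pos': array([201.97509953, 564.34225693, 230.54044265]), 'tcp_rot': array([ 8.17634182e-01,  5.75737486e-01, -7.26636220e-04,  4.03644188e-04]), 'ft_force': array([-0.12905424, -0.37638261,  0.63601577]), 'torque': array([-0.00576874,  0.02396204,  0.04530672]), 'finger_gap': 85.83160028955325}
```

View pics/top0.png

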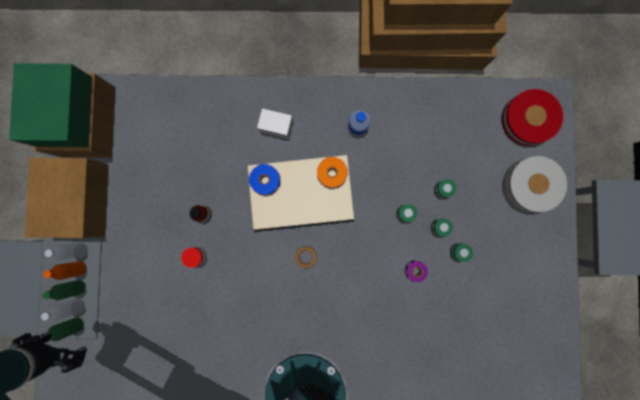

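View pics/scene0.png

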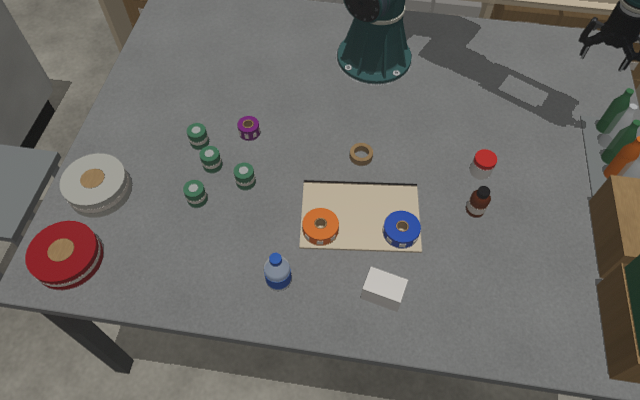

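```bash
cat > h.py <<'E'
import numpy as np, cv2
from station import env
from scipy.optimize import least_squares
CAL={n:env.get_calibration(n) for n in("scene","top")}
K1={"scene":0.,"top":0.}
PROF=dict(blue_roll=[(45,0,35)],orange_roll=[(45,0,35)],purple_roll=[(30,0,40)],green_tin=[(26,0,55)],
 white_jar=[(29,0,60)],amber_bottle=[(24,0,60),(15,76,90)],tape_roll=[(32,0,24)],water_bottle=[(30,0,95),(14,105,120)])
def proj(n,P,k1=None):
    c=CAL[n];k1=K1[n] if k1 is None else k1
    f=200/np.tan(np.radians(c["fov_y"])/2)
    q=np.atleast_2d(P)@c["extrinsics"][:3,:3].T+c["extrinsics"][:3,3]
    u=np.c_[q[:,0],-q[:,1]]/-q[:,2:]
    u=u*(1+k1*(u**2).sum(1,keepdims=True))
    return u*f+[c["cx"],c["cy"]]
def sil(n,name,p,S=16):
    "silhouette centroid of the upright thing at p"
    t=np.linspace(0,2*np.pi,48,endpoint=False); H=[]
    pts=[]
    for r,a,b in PROF[name]:
        for z in(a,b): pts.append(np.c_[p[0]+r*np.cos(t),p[1]+r*np.sin(t),np.full(48,p[2]+z)])
    U=proj(n,np.vstack(pts)); o=np.floor(U.min(0))-2
    m=np.zeros((int(np.ptp(U[:,1])+6)*S,int(np.ptp(U[:,0])+6)*S),np.uint8)
    k=len(pts)
    for i in range(max(1,k-1)):
        h=cv2.convexHull(np.float32((U[i*48:(i+2)*48]-o+.5)*S))
        cv2.fillPoly(m,[np.int32(np.round(h))],1)
    M=cv2.moments(m,True)
    return np.array([M["m10"],M["m01"]])/M["m00"]/S+o-.5+.5/S
def cent(px):
    h=np.uint8(px); cs,_=cv2.findContours(h,cv2.RETR_EXTERNAL,cv2.CHAIN_APPROX_NONE)
    m=np.zeros_like(h); cv2.drawContours(m,[max(cs,key=cv2.contourArea)],-1,1,-1)  # fills core hole
    M=cv2.moments(m,True); return np.array([M["m10"],M["m01"]])/M["m00"]
def locate(name,obs,z=0,p0=None):
    "obs: {cam: centroid}; returns xy, residuals px"
    from itertools import chain
    f=lambda q: np.concatenate([sil(n,name,[q[0],q[1],z])-o for n,o in obs.items()])
    r=least_squares(f,[600,0] if p0 is None else p0,diff_step=2e-3,x_scale=100)
    return r.x,r.fun
E
cat > m.py <<'E'
from h import *
O={}
for name in list(PROF)+["board","carton"]:
    for n in("top","scene"):
        O[name,n]=[(d["confidence"],cent(d["pixels"]),d["bbox"],int(d["pixels"].sum())) for d in env.outline_of(n,name) if d["confidence"]>.3]
import pickle; pickle.dump(O,open("O.pkl","wb"))
for name in PROF:
    z=8 if name in("blue_roll","orange_roll") else 0
    print(name)
    for n in("top","scene"):
        for c,u,b,a in O[name,n]:
            x,_=locate(name,{n:u},z); print("  ",n,round(c,2),u.round(1),b,a,x.round(1))
E
python3 m.py
```

```text
blue_roll
   top 0.86 [264.8 179.3] [247.7, 162.9, 32.1, 29.8] 707 [625.3   0. ]
   scene 0.84 [401.  229.1] [383.1, 208.0, 40.4, 39.8] 1174 [629.6   0. ]
orange_roll
   top 0.92 [331.8 172.1] [317.4, 153.3, 28.7, 36.9] 766 [649.2   0. ]
   scene 0.61 [320.1 226.5] [300.5, 207.0, 38.3, 39.9] 1064 [653.5   0. ]
purple_roll
   top 0.54 [416.9 270.8] [405.2, 260.7, 25.5, 20.3] 344 [365.3   0. ]
   scene 0.66 [248.1 128.1] [237.7, 115.3, 20.2, 25.6] 464 [374.6   0. ]
green_tin
   top 0.88 [441.5 227. ] [428.8, 218.2, 25.2, 19.6] 326 [487.5   0. ]
   top 0.65 [406.5 212.6] [396.6, 205.6, 21.8, 17.8] 297 [533.2   0. ]
   top 0.65 [445.3 188.5] [432.0, 181.0, 26.4, 18.1] 359 [607.   0.]
   top 0.53 [461.  252.2] [449.8, 242.5, 23.5, 20.4] 363 [418.4   0. ]
   scene 0.84 [194.8 193.7] [184.8, 178.5, 21.7, 30.5] 518 [615.7   0. ]
   scene 0.84 [197.2 135.4] [187.2, 121.7, 20.7, 28.6] 440 [432.4   0. ]
   scene 0.62 [244.  176.5] [232.8, 161.8, 19.8, 25.5] 470 [540.8   0. ]
white_jar
   top 0.7 [193.7 256.7] [180.7, 246.1, 25.1, 22.9] 417 [393.   0.]
   scene 0.82 [483.1 164.9] [472.0, 148.9, 26.7, 31.4] 603 [412.9   0. ]
amber_bottle
   top 0.88 [200.3 213.5] [190.8, 205.1, 20.4, 20.0] 279 [519.   0.]
   scene 0.65 [478.  201.9] [467.2, 185.6, 23.7, 33.9] 547 [515.6   0. ]
tape_roll
   top 0.69 [305.4 256.2] [295.6, 247.9, 21.6, 19.5] 293 [401.3   0. ]
   scene 0.9 [360.5 153.9] [345.1, 142.1, 29.9, 22.5] 378 [403.1   0. ]
water_bottle
   top 0.62 [275.1 123.3] [258.3, 106.1, 37.1, 32.6] 757 [784.5   0. ]
   top 0.59 [358.7 122.3] [348.7, 111.4, 22.1, 20.4] 418 [793.2   0. ]
   scene 0.68 [277.1 272.5] [266.8, 250.1, 23.3, 43.6] 824 [802.7   0. ]
```

```bash
python3 - <<'E'
s=open("h.py").read()
s=s.replace("[q[0],q[1],z]","[q[0]-2000,q[1]-2000,z]").replace("[600,0] if p0 is None else p0,diff_step=2e-3,x_scale=100","[2600,2000],diff_step=2e-3").replace("return r.x,r.fun","return r.x-2000,r.fun").replace("    from itertools import chain\n","")
open("h.py","w").write(s)
E
sed -i 's/^O={}/import pickle,sys\nO={} if len(sys.argv)<2 else pickle.load(open("O.pkl","rb"))/; s/^for name in list.*/for name in (list(PROF)+["board","carton"]) if not O else []:/' m.py
python3 m.py x | cut -c1-140
python3 - <<'E'
# board corners by colour
import cv2,numpy as np
for n in("top","scene"):
    im=cv2.imread(f"pics/{n}0.png"); b,g,r=[im[:,:,i].astype(int) for i in range(3)]
    m=np.uint8((r>170)&(g>150)&(r-b>15)&(r-b<80)) ; m=cv2.morphologyEx(m,cv2.MORPH_OPEN,np.ones((3,3)))
    cs,_=cv2.findContours(m,cv2.RETR_EXTERNAL,2); c=max(cs,key=cv2.contourArea); h=cv2.convexHull(c)
    print(n,cv2.contourArea(h),cv2.approxPolyDP(h,4,True)[:,0].tolist())
E
```

```text
blue_roll
   top 0.86 [264.8 179.3] [247.7, 162.9, 32.1, 29.8] 707 [625.3 124.9]
   scene 0.84 [401.  229.1] [383.1, 208.0, 40.4, 39.8] 1174 [629.4 127.4]
orange_roll
   top 0.92 [331.8 172.1] [317.4, 153.3, 28.7, 36.9] 766 [648.9 -72.4]
   scene 0.61 [320.1 226.5] [300.5, 207.0, 38.3, 39.9] 1064 [652.9 -70.7]
purple_roll
   top 0.54 [416.9 270.8] [405.2, 260.7, 25.5, 20.3] 344 [ 364.  -323.6]
   scene 0.66 [248.1 128.1] [237.7, 115.3, 20.2, 25.6] 464 [ 368.7 -319.4]
green_tin
   top 0.88 [441.5 227. ] [428.8, 218.2, 25.2, 19.6] 326 [ 492.2 -393.5]
   top 0.65 [406.5 212.6] [396.6, 205.6, 21.8, 17.8] 297 [ 532.7 -291.7]
   top 0.65 [445.3 188.5] [432.0, 181.0, 26.4, 18.1] 359 [ 604.8 -405. ]
   top 0.53 [461.  252.2] [449.8, 242.5, 23.5, 20.4] 363 [ 420.3 -449.4]
   scene 0.84 [194.8 193.7] [184.8, 178.5, 21.7, 30.5] 518 [ 609.3 -402. ]
   scene 0.84 [197.2 135.4] [187.2, 121.7, 20.7, 28.6] 440 [ 422.6 -449.4]
   scene 0.62 [244.  176.5] [232.8, 161.8, 19.8, 25.5] 470 [ 537.2 -290.2]
white_jar
   top 0.7 [193.7 256.7] [180.7, 246.1, 25.1, 22.9] 417 [396.  326.6]
   scene 0.82 [483.1 164.9] [472.0, 148.9, 26.7, 31.4] 603 [403.1 329. ]
amber_bottle
   top 0.88 [200.3 213.5] [190.8, 205.1, 20.4, 20.0] 279 [522.  311.2]
   scene 0.65 [478.  201.9] [467.2, 185.6, 23.7, 33.9] 547 [527.5 313. ]
tape_roll
   top 0.69 [305.4 256.2] [295.6, 247.9, 21.6, 19.5] 293 [401.1   2. ]
   scene 0.9 [360.5 153.9] [345.1, 142.1, 29.9, 22.5] 378 [403.    2.4]
water_bottle
   top 0.62 [275.1 123.3] [258.3, 106.1, 37.1, 32.6] 757 [787.1  94.7]
   top 0.59 [358.7 122.3] [348.7, 111.4, 22.1, 20.4] 418 [ 792.5 -148.6]
   scene 0.68 [277.1 272.5] [266.8, 250.1, 23.3, 43.6] 824 [ 802.2 -147.2]
top 5656.0 [[348, 178], [352, 218], [254, 227], [251, 191], [273, 163], [321, 158]]
scene 6554.5 [[304, 183], [416, 187], [418, 215], [394, 249], [326, 247], [302, 215]]
```

Call:
step_arm --commands '[[1,[0,0,0],0.185],[1,[0,0,0],0.185],[1,[0,0,0],0.185],[1,[0,0,0],0.185],[1,[0,0,0],0.185],[1,[0,0,0],0.185],[1,[0,0,0],0]]' --newtons 40

```text
time: 1.98
tool_pos: [202.2, 564.8, 231.3]
tcp_rot: [0.998, 0.059, -0.0, 0.0]
ft_force: [1.0, 0.3, -0.1]
finger_gap: 85.5
```

```bash
cat > go.py <<'E'
import sys,numpy as np
from station import env
# python3 go.py x y z [x y z ...] : total tool shifts in units of 50 mm from the measured pose
s=env.state(); q=s["tcp_rot"]; p=s["tool_pos"]
h=np.arctan2(2*(q[0]*q[1]+q[2]*q[3]),1-2*(q[1]**2+q[2]**2))
print("t",round(s["time"],2),"p",p.round(1),"head",round(h,4),"gap",round(s["finger_gap"],1),"F",s["ft_force"].round(1))
for w in np.array(sys.argv[1:],float).reshape(-1,3):
    d=w-p; c,sn=np.cos(h),np.sin(h)
    print(w,"->",np.round(np.array([d[0]*c+d[1]*sn,d[0]*sn-d[1]*c,-d[2]])/50,3)); p=w
E
python3 go.py 540 60 200 366.5 -321.5 100
```

```text
t 1.98 p [202.2 564.8 231.3] head 0.1187 gap 85.5 F [ 1.   0.3 -0.1]
[540.  60. 200.] -> [ 5.512 10.826  0.626]
[ 366.5 -321.5  100. ] -> [-4.349  7.166  2.   ]
```

Call:
step_arm --commands '[[1,[0.46,0.9,0.05],0],[1,[0.46,0.9,0.05],0],[1,[0.46,0.9,0.05],0],[1,[0.46,0.9,0.05],0],[1,[0.46,0.9,0.05],0],[1,[0.46,0.9,0.05],0],[1,[0.46,0.9,0.05],0],[1,[0.46,0.9,0.05],0],[1,[0.46,0.9,0.05],0],[1,[0.46,0.9,0.05],0]]'

```text
time: 3.22
tool_pos: [484.1, 143.3, 206.5]
tcp_rot: [0.998, 0.061, 0.0, -0.0]
ft_force: [0.0, 0.2, 0.6]
finger_gap: 85.3
```

Call:
step_arm --commands '[[1,[0.46,0.9,0.06],0],[1,[0.46,0.9,0.06],0],[1,[-0.48,0.8,0],0],[1,[-0.48,0.8,0],0],[1,[-0.48,0.8,0.2],0],[1,[-0.48,0.8,0.3],0],[1,[-0.48,0.8,0.3],0],[1,[-0.48,0.8,0.3],0],[1,[-0.48,0.8,0.3],0],[1,[-0.48,0.8,0.3],0]]'

```text
time: 4.47
tool_pos: [385.6, -281.1, 115.2]
tcp_rot: [0.998, 0.061, 0.0, 0.0]
ft_force: [0.6, 0.4, -0.3]
finger_gap: 85.1
```

Call:
step_arm --commands '[[1,[-0.5,0.75,0.3],0],[1,[0,0,0],0],[1,[0,0,0],0]]'

```text
time: 4.85
tool_pos: [365.5, -319.3, 100.4]
tcp_rot: [0.998, 0.059, -0.0, -0.0]
ft_force: [0.4, 0.0, -0.2]
finger_gap: 85.7
```

```bash
python3 go.py 366.5 -321.5 60 366.5 -321.5 7; python3 -c "
from station import env;import cv2
for n in('top','scene'): cv2.imwrite(f'pics/{n}1.png',cv2.resize(env.camera(n)[:,:,::-1][200:320,360:520] if n=='top' else env.camera(n)[:,:,::-1][60:180,180:340],None,fx=4,fy=4))
"
```

```text
t 4.85 p [ 365.5 -319.3  100.4] head 0.1184 gap 85.7 F [ 0.4  0.  -0.2]
[ 366.5 -321.5   60. ] -> [0.014 0.046 0.807]
[ 366.5 -321.5    7. ] -> [0.   0.   1.06]
```

Call:
step_arm --commands '[[1,[0,0.04,0],-0.157],[1,[0,0,0],-0.157],[1,[0,0,0],-0.157],[1,[0,0,0],-0.157],[1,[0,0,0],-0.157],[1,[0,0,0],-0.157],[1,[0,0,0],-0.157],[1,[0,0,0],-0.157],[1,[0,0,0],-0.157],[1,[0,0,0],-0.157]]' --newtons 20

```text
time: 6.2
tool_pos: [366.6, -320.5, 100.9]
tcp_rot: [0.662, 0.75, -0.0, 0.0]
ft_force: [-0.4, 0.3, 0.2]
finger_gap: 85.5
```

Call:
step_arm --commands '[[1,[0,0,0.5],0],[1,[0,0,0.5],0],[1,[0,0,0.4],0],[1,[0,0,0.4],0],[1,[0,0,0.07],0],[0.3,[0,0,0],0],[0.3,[0,0,0],0],[0.3,[0,0,0],0],[0.3,[0,0,0],0],[0.3,[0,0,0],0]]'

```text
time: 7.45
tool_pos: [366.3, -321.6, 7.8]
tcp_rot: [0.665, 0.747, 0.0, 0.001]
ft_force: [1.7, 3.1, 6.7]
finger_gap: 60.1
```

```bash
python3 go.py
```

```text
t 7.45 p [ 366.3 -321.6    7.8] head 1.6869 gap 60.1 F [1.7 3.1 6.7]
```

Call:
step_arm --commands '[[0.3,[0,0,0],0],[1,[0,0,0],0],[1,[0,0,0],0],[1,[0,0,0],0],[1,[0,0,0],0.14],[1,[0,0,0],0.18],[1,[0,0,0],0.18],[1,[0,0,0],0.18],[1,[0,0,0],0.18],[1,[0,0,0],0.18]]'

```text
time: 8.7
tool_pos: [365.8, -321.7, 6.7]
tcp_rot: [0.949, 0.315, -0.0, -0.0]
ft_force: [-0.7, 0.0, -1.1]
finger_gap: 85.6
```

Call:
step_arm --commands '[[1,[0,0,0],0.18],[1,[0,0,0],0.18],[1,[0,0,0],0.17],[1,[0,0,0],0],[0.3,[0,0,0],0],[0.3,[0,0,0],0],[0.3,[0,0,0],0],[0.3,[0,0,0],0],[0.3,[0,0,0],0],[0.3,[0,0,0],0]]' --newtons 40

```text
time: 9.95
tool_pos: [365.8, -321.6, 7.1]
tcp_rot: [0.998, 0.059, -0.0, 0.0]
ft_force: [-0.5, 0.9, 5.8]
finger_gap: 58.2
```

```bash
python3 go.py 366.4 -321.6 110 639 27 110 639 27 16
```

```text
t 9.95 p [ 365.8 -321.6    7.1] head 0.1187 gap 58.2 F [-0.5  0.9  5.8]
[ 366.4 -321.6  110. ] -> [ 1.300e-02  1.000e-03 -2.057e+00]
[639.  27. 110.] -> [ 6.239 -6.277 -0.   ]
[639.  27.  16.] -> [0.   0.   1.88]
```

Call:
step_arm --commands '[[0.3,[0,0,-0.4],0],[0.3,[0,0,-0.8],0],[0.3,[0,0,-0.86],0],[0.3,[0.62,-0.63,0],0],[0.3,[0.62,-0.63,0],0],[0.3,[0.62,-0.63,0],0],[0.3,[0.62,-0.63,0],0],[0.3,[0.62,-0.63,0],0],[0.3,[0.62,-0.63,0],0],[0.3,[0.62,-0.63,0],0]]'

```text
time: 11.2
tool_pos: [556.1, -75.9, 109.5]
tcp_rot: [0.998, 0.059, -0.0, 0.0]
ft_force: [-0.5, -0.7, -0.7]
finger_gap: 57.8
```

Call:
step_arm --commands '[[0.3,[0.62,-0.63,0],0],[0.3,[0.62,-0.63,0],0],[0.3,[0.62,-0.63,0],0],[0.3,[0,0,0],0],[0.3,[0,0,0],0]]'

```text
time: 11.82
tool_pos: [636.0, 27.4, 109.1]
tcp_rot: [0.998, 0.059, -0.001, 0.0]
ft_force: [-0.9, -0.2, -0.9]
finger_gap: 58.1
```

```bash
python3 go.py 639.1 27.3 40 639.1 27.3 15.5
```

```text
t 11.82 p [636.   27.4 109.1] head 0.1183 gap 58.1 F [-0.9 -0.2 -0.9]
[639.1  27.3  40. ] -> [0.062 0.008 1.383]
[639.1  27.3  15.5] -> [0.   0.   0.49]
```

Call:
step_arm --commands '[[0.3,[0.06,0,0.6],0],[0.3,[0,0,0.6],0],[0.3,[0,0,0.4],0],[0.3,[0,0,0.15],0],[0.3,[0,0,0.11],0],[0.3,[0,0,0],0],[0.3,[0,0,0],0]]'

```text
time: 12.7
tool_pos: [640.5, 27.7, 17.6]
tcp_rot: [0.998, 0.058, 0.001, 0.0]
ft_force: [-0.2, -0.4, -0.6]
finger_gap: 58.0
```

```bash
python3 go.py 639.1 27.3 15.3
```

```text
t 12.7 p [640.5  27.7  17.6] head 0.117 gap 58.0 F [-0.2 -0.4 -0.6]
[639.1  27.3  15.3] -> [-0.029  0.004  0.047]
```

Call:
step_arm --commands '[[0.3,[-0.02,0,0.02],0],[0.3,[0,0,0.02],0],[0.3,[0,0,0],0]]'

```text
time: 13.08
tool_pos: [639.0, 27.7, 15.2]
tcp_rot: [0.998, 0.059, 0.0, 0.0]
ft_force: [-1.5, 0.2, 3.4]
finger_gap: 58.0
```

```bash
for i in 1 2; do python3 go.py 639.1 27.3 15.3; done
```

```text
t 13.07 p [639.   27.7  15.2] head 0.1171 gap 58.0 F [-1.5  0.2  3.4]
[639.1  27.3  15.3] -> [ 0.001  0.008 -0.002]
t 13.07 p [639.   27.7  15.2] head 0.1171 gap 58.0 F [-1.5  0.2  3.4]
[639.1  27.3  15.3] -> [ 0.001  0.008 -0.002]
```

Call:
step_arm --commands '[[1,[0,0,0],0],[1,[0,0,0],0],[1,[0,0,0],0],[1,[0,0,0],0],[1,[0,0,-0.5],0],[1,[0,0,-0.9],0],[1,[0,0,-0.9],0],[1,[-0.1,0.9,0],0],[1,[-0.4,0.9,0],0],[1,[-0.4,0.9,0],0]]'

```text
time: 14.32
tool_pos: [609.7, -112.9, 130.0]
tcp_rot: [0.998, 0.059, 0.0, 0.0]
ft_force: [-0.4, -0.7, 0.2]
finger_gap: 85.6
```

Call:
step_arm --commands '[[1,[-0.4,0.9,0],0],[1,[-0.4,0.9,0],0],[1,[-0.4,0.8,0],0],[1,[-0.4,0.8,0],0],[1,[0,0,0],0],[1,[0,0,0],0]]'

```text
time: 15.08
tool_pos: [550.3, -289.4, 129.7]
tcp_rot: [0.998, 0.058, -0.0, -0.0]
ft_force: [0.6, -0.5, -0.0]
finger_gap: 85.5
```

```bash
python3 go.py 535 -291 80; cat > m2.py <<'E'
from h import *
import sys
for a in sys.argv[1:]:
    name,z=a.split(":"); R=[]
    for n in("top","scene"):
        env.camera(n)
        d=env.outline_of(n,name)
        for e in d:
            if e["confidence"]>.3:
                u=cent(e["pixels"]); x,_=locate(name,{n:u},float(z)); print(name,n,round(e["confidence"],2),u.round(1),int(e["pixels"].sum()),x.round(1)); 
    for n in("top","scene"):
        cv2.imwrite(f"pics/{n}_{env.state()['time']:.1f}.png",env.camera(n)[:,:,::-1])
E
python3 m2.py purple_roll:8 blue_roll:8 orange_roll:8; ls pics
```

```text
t 15.07 p [ 550.3 -289.4  129.7] head 0.1162 gap 85.5 F [ 0.6 -0.5 -0. ]
[ 535. -291.   80.] -> [-0.307 -0.005  0.994]
purple_roll top 0.6 [298.3 174.9] 296 [639.2  25.8]
purple_roll scene 0.65 [360.2 227.4] 601 [641.9  27.6]
blue_roll top 0.74 [264.3 179.2] 718 [625.8 126.2]
orange_roll top 0.6 [332.  172.1] 752 [648.9 -72.9]
orange_roll scene 0.75 [319.9 226.4] 1157 [652.8 -71.2]
orange_roll scene 0.43 [478.3 202.1] 545 [519.8 316.7]
scene0.png
scene1.png
scene_15.3.png
scene_15.6.png
scene_15.9.png
top0.png
top1.png
top_15.3.png
top_15.6.png
top_15.9.png
```

Call:
step_arm --commands '[[1,[-0.3,0,0],-0.157],[1,[0,0,0],-0.157],[1,[0,0,0],-0.157],[1,[0,0,0],-0.157],[1,[0,0,0],-0.157],[1,[0,0,0],-0.157],[1,[0,0,0],-0.157],[1,[0,0,0],-0.157],[1,[0,0,0],-0.157],[1,[0,0,0],-0.157]]' --newtons 20

```text
time: 17.23
tool_pos: [535.5, -291.7, 129.8]
tcp_rot: [0.663, 0.749, -0.0, 0.0]
ft_force: [-0.0, -0.5, -0.8]
finger_gap: 85.3
```

Call:
step_arm --commands '[[1,[0,0,0.7],0],[1,[0,0,0.7],0],[1,[0,0,0.5],0],[1,[0,0,0.36],0],[1,[0,0,0],0],[0.2,[0,0,0],0],[0.2,[0,0,0],0],[0.2,[0,0,0],0],[0.2,[0,0,0],0],[0.2,[0,0,0],0]]'

```text
time: 18.48
tool_pos: [536.3, -292.0, 18.1]
tcp_rot: [0.665, 0.747, 0.0, 0.001]
ft_force: [-0.3, 1.3, 6.6]
finger_gap: 51.4
```

```bash
python3 go.py 535 -291 16
```

```text
t 18.48 p [ 536.3 -292.    18.1] head 1.687 gap 51.4 F [-0.3  1.3  6.6]
[ 535. -291.   16.] -> [ 0.024 -0.023  0.042]
```

Call:
step_arm --commands '[[0.2,[0,0,0],0],[1,[0,0,0],0],[1,[0,0,0],0],[1,[0,0,0],0],[1,[0,0,0],0.14],[1,[0,0,0],0.18],[1,[0,0,0],0.18],[1,[0,0,0],0.18],[1,[0,0,0],0.18],[1,[0,0,0],0.18]]'

```text
time: 19.73
tool_pos: [535.4, -291.6, 16.7]
tcp_rot: [0.949, 0.315, -0.0, -0.0]
ft_force: [-0.4, 0.0, -0.3]
finger_gap: 85.7
```

Call:
step_arm --commands '[[1,[0,0,0],0.18],[1,[0,0,0],0.18],[1,[0,0,0],0.17],[1,[0,0,0],0],[0.2,[0,0,0],0],[0.2,[0,0,0],0],[0.2,[0,0,0],0],[0.2,[0,0,0],0],[0.2,[0,0,0],0],[0.2,[0,0,0],0]]' --newtons 40

```text
time: 20.98
tool_pos: [535.5, -291.7, 17.0]
tcp_rot: [0.998, 0.059, 0.0, 0.0]
ft_force: [-0.1, -1.1, 4.5]
finger_gap: 51.2
```

```bash
python3 go.py 535.5 -291.5 150 639 27.4 150 639 27.4 66
```

```text
t 20.98 p [ 535.5 -291.7   17. ] head 0.1172 gap 51.2 F [-0.1 -1.1  4.5]
[ 535.5 -291.5  150. ] -> [ 0.    -0.005 -2.66 ]
[639.   27.4 150. ] -> [ 2.802 -6.092 -0.   ]
[639.   27.4  66. ] -> [0.   0.   1.68]
```

Call:
step_arm --commands '[[0.2,[0,0,-0.66],0],[0.2,[0,0,-1],0],[0.2,[0,0,-1],0],[0.2,[0.4,-0.87,0],0],[0.2,[0.4,-0.87,0],0],[0.2,[0.4,-0.87,0],0],[0.2,[0.4,-0.87,0],0],[0.2,[0.4,-0.87,0],0],[0.2,[0.4,-0.87,0],0],[0.2,[0.4,-0.87,0],0]]'

```text
time: 22.22
tool_pos: [639.0, 28.8, 149.2]
tcp_rot: [0.998, 0.058, -0.0, -0.0]
ft_force: [0.9, 0.1, -1.5]
finger_gap: 50.9
```

Call:
step_arm --commands '[[0.2,[0,0,0.5],0],[0.2,[0,0,0.5],0],[0.2,[0,0,0.4],0],[0.2,[0,0,0.1],0],[0.2,[0,0,0],0],[0.2,[0,0,0],0]]'

```text
time: 22.98
tool_pos: [639.7, 27.1, 75.7]
tcp_rot: [0.998, 0.058, 0.001, 0.0]
ft_force: [0.8, -0.7, -0.9]
finger_gap: 51.1
```

```bash
python3 go.py 639 27.4 66
```

```text
t 22.98 p [639.7  27.1  75.7] head 0.1169 gap 51.1 F [ 0.8 -0.7 -0.9]
[639.   27.4  66. ] -> [-0.013 -0.008  0.194]
```

Call:
step_arm --commands '[[0.2,[-0.01,0,0.06],0],[0.2,[0,0,0.06],0],[0.2,[0,0,0.05],0],[0.2,[0,0,0.02],0],[0.2,[0,0,0],0]]'

```text
time: 23.6
tool_pos: [638.4, 27.1, 65.2]
tcp_rot: [0.998, 0.058, -0.0, 0.0]
ft_force: [-0.1, 0.2, -0.8]
finger_gap: 51.2
```

```bash
python3 go.py 639 27.4 65
```

```text
t 23.6 p [638.4  27.1  65.2] head 0.117 gap 51.2 F [-0.1  0.2 -0.8]
[639.   27.4  65. ] -> [ 0.012 -0.005  0.004]
```

Not quite touching; 1 mm more, then release and rise.

Call:
step_arm --commands '[[0.2,[0.01,0,0.02],0],[0.2,[0,0,0],0],[0.2,[0,0,0],0]]'

```text
time: 23.98
tool_pos: [638.7, 27.1, 65.0]
tcp_rot: [0.998, 0.058, -0.0, 0.0]
ft_force: [-3.5, 0.1, 5.0]
finger_gap: 51.1
```

Call:
step_arm --commands '[[0.8,[0,0,0],0],[1,[0,0,0],0],[1,[0,0,0],0],[1,[0,0,0],0],[1,[0,0,-0.5],0],[1,[0,0,-0.9],0],[1,[0,0,-0.7],0],[1,[-0.3,-0.8,0],0],[1,[-0.6,-0.9,0],0],[1,[-0.6,-0.9,0],0]]'

```text
time: 25.22
tool_pos: [548.5, 148.5, 169.4]
tcp_rot: [0.998, 0.058, 0.0, -0.0]
ft_force: [-0.1, 0.8, 0.9]
finger_gap: 85.5
```

```bash
python3 go.py 524.7 312.1 160
```

```text
t 25.23 p [548.5 148.5 169.4] head 0.1162 gap 85.5 F [-0.1  0.8  0.9]
[524.7 312.1 160. ] -> [-0.093 -3.305  0.188]
```

Call:
step_arm --commands '[[1,[-0.02,-0.82,0.05],0],[1,[-0.02,-0.82,0.05],0],[1,[-0.02,-0.82,0.05],0],[1,[-0.03,-0.82,0.04],0],[1,[0,0,0],-0.16],[1,[0,0,0],-0.18],[1,[0,0,0],-0.18],[1,[0,0,0],-0.18],[1,[0,0,0],-0.18],[1,[0,0,0],-0.18]]' --newtons 20

```text
time: 26.48
tool_pos: [525.6, 309.9, 159.7]
tcp_rot: [0.83, 0.558, -0.0, 0.0]
ft_force: [0.8, 0.5, 0.9]
finger_gap: 85.0
```

Call:
step_arm --commands '[[1,[0,0,0],-0.18],[1,[0,0,0],-0.18],[1,[0,0,0],-0.15],[1,[0,0,0],0],[1,[0,0,0],0]]'

```text
time: 27.1
tool_pos: [525.7, 309.9, 159.7]
tcp_rot: [0.666, 0.746, -0.0, 0.0]
ft_force: [0.6, -0.1, 0.5]
finger_gap: 85.5
```

```bash
python3 m2.py purple_roll:8 green_tin:48;python3 go.py 524.7 312.1 100 524.7 312.1 25; ls -t pics|head -2
```

```text
purple_roll top 0.45 [301.9 183.3] 32 [614.5  14.9]
purple_roll scene 0.81 [359.4 234.5] 234 [662.  28.]
green_tin top 0.88 [461.2 252. ] 354 [ 423.7 -435.2]
green_tin top 0.87 [442.2 226.5] 282 [ 494.  -382.8]
green_tin top 0.6 [297.6 173.5] 320 [637.6  24.7]
green_tin top 0.52 [444.4 188.4] 335 [ 601.  -389.6]
green_tin top 0.52 [332.2 172.1] 759 [642.8 -73. ]
green_tin scene 0.97 [194.9 193.7] 493 [ 638.1 -383.5]
green_tin scene 0.77 [197.2 136. ] 456 [ 461.5 -428.3]
green_tin scene 0.73 [210.3 159.4] 468 [ 530.6 -373.9]
green_tin scene 0.55 [360.7 217.5] 563 [642.3  25.4]
t 27.7 p [525.7 309.9 159.8] head 1.6869 gap 85.6 F [-1.   0.6 -0.9]
[524.7 312.1 100. ] -> [ 0.046 -0.015  1.196]
[524.7 312.1  25. ] -> [0.  0.  1.5]
scene_27.6.png
top_27.6.png
```

Call:
step_arm --commands '[[1,[0.045,-0.015,0.6],0],[1,[0,0,0.7],0],[1,[0,0,0.7],0],[1,[0,0,0.5],0],[1,[0,0,0.19],0],[1,[0,0,0],0],[0.2,[0,0,0],0],[0.2,[0,0,0],0],[0.2,[0,0,0],0],[0.2,[0,0,0],0]]'

```text
time: 28.95
tool_pos: [525.6, 312.6, 26.5]
tcp_rot: [0.665, 0.747, 0.001, 0.0]
ft_force: [-0.8, 1.9, 6.4]
finger_gap: 46.8
```

```bash
python3 go.py 524.7 312.1 25
```

```text
t 28.95 p [525.6 312.6  26.5] head 1.687 gap 46.8 F [-0.8  1.9  6.4]
[524.7 312.1  25. ] -> [-0.008 -0.019  0.031]
```

Call:
step_arm --commands '[[0.2,[0,0,0],0],[1,[0,0,0],0],[1,[0,0,0],0],[1,[0,0,0],0],[1,[0,0,0],0.14],[1,[0,0,0],0.18],[1,[0,0,0],0.18],[1,[0,0,0],0.18],[1,[0,0,0],0.18],[1,[0,0,0],0.18]]'

```text
time: 30.2
tool_pos: [524.5, 311.9, 25.1]
tcp_rot: [0.949, 0.315, -0.0, 0.0]
ft_force: [-0.2, -0.0, 0.6]
finger_gap: 85.3
```

Call:
step_arm --commands '[[1,[0,0,0],0.18],[1,[0,0,0],0.18],[1,[0,0,0],0.17],[1,[0,0,0],0],[0.2,[0,0,0],0],[0.2,[0,0,0],0],[0.2,[0,0,0],0],[0.2,[0,0,0],0],[0.2,[0,0,0],0],[0.2,[0,0,0],0]]' --newtons 40

```text
time: 31.45
tool_pos: [524.8, 312.1, 25.4]
tcp_rot: [0.998, 0.059, 0.0, 0.0]
ft_force: [-0.3, 0.9, 3.0]
finger_gap: 46.9
```

```bash
python3 go.py 525 312 150 627.5 126.4 150 627.5 126.4 69
```

```text
t 31.45 p [524.8 312.1  25.4] head 0.1172 gap 46.9 F [-0.3  0.9  3. ]
[525. 312. 150.] -> [ 4.000e-03  2.000e-03 -2.492e+00]
[627.5 126.4 150. ] -> [ 1.602  3.926 -0.   ]
[627.5 126.4  69. ] -> [0.   0.   1.62]
```

Call:
step_arm --commands '[[0.2,[0,0,-0.6],0],[0.2,[0,0,-0.9],0],[0.2,[0,0,-1],0],[0.2,[0.32,0.78,0],0],[0.2,[0.32,0.78,0],0],[0.2,[0.32,0.78,0],0],[0.2,[0.32,0.78,0],0],[0.2,[0.32,0.8,0],0],[0.2,[0,0,0],0],[0.2,[0,0,0],0]]'

```text
time: 32.7
tool_pos: [626.3, 126.8, 149.7]
tcp_rot: [0.998, 0.058, -0.001, -0.0]
ft_force: [-0.1, -0.1, -0.7]
finger_gap: 46.7
```

```bash
python3 go.py 627.2 126.6 80
```

```text
t 32.7 p [626.3 126.8 149.7] head 0.1162 gap 46.7 F [-0.1 -0.1 -0.7]
[627.2 126.6  80. ] -> [0.018 0.006 1.393]
```

Call:
step_arm --commands '[[0.2,[0.01,0,0.5],0],[0.2,[0,0,0.5],0],[0.2,[0,0,0.39],0],[0.2,[0,0,0.14],0],[0.2,[0,0,0.06],0],[0.2,[0,0,0],0],[0.2,[0,0,0],0]]'

```text
time: 33.58
tool_pos: [628.1, 126.9, 71.6]
tcp_rot: [0.998, 0.059, 0.001, 0.0]
ft_force: [-0.1, -0.7, -0.8]
finger_gap: 46.7
```

```bash
python3 go.py 627.2 126.6 68.4
```

```text
t 33.58 p [628.1 126.9  71.6] head 0.1171 gap 46.7 F [-0.1 -0.7 -0.8]
[627.2 126.6  68.4] -> [-0.018  0.003  0.064]
```

Call:
step_arm --commands '[[0.2,[-0.01,0,0.03],0],[0.2,[0,0,0.03],0],[0.2,[0,0,0.01],0],[0.2,[0,0,0],0]]'

```text
time: 34.08
tool_pos: [627.2, 126.6, 68.4]
tcp_rot: [0.998, 0.058, 0.0, 0.0]
ft_force: [-2.5, -1.0, 6.7]
finger_gap: 46.5
```

```bash
python3 go.py 627.2 126.6 68.4
```

```text
t 34.08 p [627.2 126.6  68.4] head 0.1169 gap 46.5 F [-2.5 -1.   6.7]
[627.2 126.6  68.4] -> [0.    0.001 0.   ]
```

Call:
step_arm --commands '[[0.8,[0,0,0],0],[1,[0,0,0],0],[1,[0,0,0],0],[1,[0,0,0],0],[1,[0,0,-0.5],0],[1,[0,0,-0.9],0],[1,[0,0,-0.8],0],[1,[-0.4,-0.4,0],0],[1,[-0.8,-0.8,0],0],[1,[-0.8,-0.8,0],0]]'

```text
time: 35.33
tool_pos: [515.1, 215.0, 177.4]
tcp_rot: [0.998, 0.058, 0.0, -0.0]
ft_force: [0.3, 1.3, -0.3]
finger_gap: 85.1
```

```bash
python3 go.py 399.5 327.8 150
```

```text
t 35.33 p [515.1 215.  177.4] head 0.1158 gap 85.1 F [ 0.3  1.3 -0.3]
[399.5 327.8 150. ] -> [-2.035 -2.509  0.547]
```

Call:
step_arm --commands '[[1,[-0.5,-0.62,0.14],0],[1,[-0.5,-0.62,0.14],0],[1,[-0.5,-0.62,0.14],0],[1,[-0.5,-0.62,0.14],0],[1,[0,0,0],0],[1,[0,0,0],0]]' --newtons 20

```text
time: 36.08
tool_pos: [402.7, 325.9, 149.4]
tcp_rot: [0.998, 0.059, 0.0, 0.0]
ft_force: [0.4, -0.1, 1.4]
finger_gap: 85.2
```

```bash
python3 go.py 399.5 327.8 18;  python3 m2.py white_jar:0 amber_bottle:43;ls -t pics|head -2
```

```text
t 36.08 p [402.7 325.9 149.4] head 0.1178 gap 85.2 F [ 0.4 -0.1  1.4]
[399.5 327.8  18. ] -> [-0.059 -0.046  2.629]
white_jar top 0.55 [193.6 256.6] 429 [396.4 327. ]
white_jar top 0.35 [274.7 123.5] 729 [791.3  98.6]
white_jar scene 0.6 [482.4 164.3] 572 [401.5 327.1]
amber_bottle top 0.76 [262.3 177. ] 298 [626.9 124.9]
amber_bottle top 0.53 [274.9 123.2] 762 [782.3  92.5]
amber_bottle scene 0.97 [403.3 218.3] 555 [630.7 126. ]
scene_36.6.png
top_36.6.png
```

Call:
step_arm --commands '[[1,[-0.06,-0.04,0.6],0],[1,[0,0,0.7],0],[1,[0,0,0.7],0],[1,[0,0,0.5],0],[1,[0,0,0.13],0],[1,[0,0,0],0],[0.3,[0,0,0],0],[0.3,[0,0,0],0],[0.3,[0,0,0],0],[0.3,[0,0,0],0]]'

```text
time: 37.92
tool_pos: [399.5, 327.8, 18.9]
tcp_rot: [0.998, 0.058, 0.001, -0.0]
ft_force: [-1.4, -0.1, 6.5]
finger_gap: 57.8
```

Call:
step_arm --commands '[[0.3,[0,0,0],0],[1,[0,0,0],0],[1,[0,0,0],0],[1,[0,0,0],0],[1,[0,0,0],-0.14],[1,[0,0,0],-0.18],[1,[0,0,0],-0.18],[1,[0,0,0],-0.18],[1,[0,0,0],-0.18],[1,[0,0,0],-0.18]]'

```text
time: 39.17
tool_pos: [399.0, 327.4, 17.7]
tcp_rot: [0.836, 0.549, -0.0, 0.0]
ft_force: [0.3, -0.2, 0.2]
finger_gap: 85.3
```

Call:
step_arm --commands '[[1,[0,0,0],-0.18],[1,[0,0,0],-0.18],[1,[0,0,0],-0.17],[1,[0,0,0],0],[0.3,[0,0,0],0],[0.3,[0,0,0],0],[0.3,[0,0,0],0],[0.3,[0,0,0],0],[0.3,[0,0,0],0],[0.3,[0,0,0],0]]' --newtons 40

```text
time: 40.42
tool_pos: [399.1, 327.5, 18.0]
tcp_rot: [0.665, 0.747, 0.0, 0.0]
ft_force: [-0.5, 0.3, 6.6]
finger_gap: 57.0
```

```bash
python3 go.py 399.5 327.8 160 540 90 160 547.3 -83.5 130 547.3 -83.5 27
```

```text
t 40.42 p [399.1 327.5  18. ] head 1.6865 gap 57.0 F [-0.5  0.3  6.6]
[399.5 327.8 160. ] -> [ 0.005  0.008 -2.84 ]
[540.  90. 160.] -> [-5.049  2.242 -0.   ]
[547.3 -83.5 130. ] -> [-3.464 -0.256  0.6  ]
[547.3 -83.5  27. ] -> [0.   0.   2.06]
```

Call:
step_arm --commands '[[0.3,[0,0,-0.84],0],[0.3,[0,0,-1],0],[0.3,[0,0,-1],0],[0.3,[-0.8,0.2,0],0],[0.3,[-0.8,0.2,0],0],[0.3,[-0.8,0.2,0],0],[0.3,[-0.8,0.2,0],0],[0.3,[-0.8,0.2,0],0],[0.3,[-0.8,0.2,0],0],[0.3,[-0.8,0.2,0],0]]'

```text
time: 41.68
tool_pos: [501.0, 56.1, 159.4]
tcp_rot: [0.665, 0.747, -0.0, -0.0]
ft_force: [0.1, -0.1, -0.9]
finger_gap: 57.2
```

Call:
step_arm --commands '[[0.3,[-0.8,0.2,0],0],[0.3,[-0.8,0.2,0],0],[0.3,[-0.8,0.2,0],0],[0.3,[-0.51,0,0],0],[0.3,[0,0,0.5],0],[0.3,[0,0,0.5],0],[0.3,[0,0,0],0],[0.3,[0,0,0],0]]'

```text
time: 42.68
tool_pos: [547.9, -83.6, 110.2]
tcp_rot: [0.665, 0.747, -0.0, 0.0]
ft_force: [0.4, 0.6, -1.3]
finger_gap: 57.3
```

```bash
python3 go.py 547.3 -83.7 35
```

```text
t 42.67 p [547.9 -83.6 110.2] head 1.687 gap 57.3 F [ 0.4  0.6 -1.3]
[547.3 -83.7  35. ] -> [-0.    -0.012  1.503]
```

Call:
step_arm --commands '[[0.3,[0,-0.01,0.6],0],[0.3,[0,0,0.6],0],[0.3,[0,0,0.3],0],[0.3,[0,0,0.08],0],[0.3,[0,0,0.05],0],[0.3,[0,0,0],0],[0.3,[0,0,0],0]]'

```text
time: 43.55
tool_pos: [547.7, -83.8, 29.0]
tcp_rot: [0.665, 0.747, 0.0, 0.001]
ft_force: [0.4, 0.8, -1.5]
finger_gap: 57.0
```

```bash
python3 go.py 547.3 -83.7 26
```

```text
t 43.55 p [547.7 -83.8  29. ] head 1.687 gap 57.0 F [ 0.4  0.8 -1.5]
[547.3 -83.7  26. ] -> [ 0.004 -0.008  0.06 ]
```

Call:
step_arm --commands '[[0.3,[0,-0.01,0.03],0],[0.3,[0,0,0.03],0],[0.3,[0,0,0.02],0],[0.3,[0,0,0],0],[0.3,[0,0,0],0]]'

```text
time: 44.18
tool_pos: [546.8, -83.7, 26.0]
tcp_rot: [0.665, 0.747, 0.0, 0.0]
ft_force: [-4.6, 0.6, 17.1]
finger_gap: 57.2
```

```bash
python3 go.py 547.3 -83.7 26
```

```text
t 44.17 p [546.8 -83.7  26. ] head 1.687 gap 57.2 F [-4.6  0.6 17.1]
[547.3 -83.7  26. ] -> [-0.    0.01 -0.  ]
```

Firm contact; ease 0.5 mm, release, rise and get clear (towards the robot).

Call:
step_arm --commands '[[0.3,[0,0,-0.01],0],[0.8,[0,0,0],0],[1,[0,0,0],0],[1,[0,0,0],0],[1,[0,0,0],0],[1,[0,0,-0.5],0],[1,[0,0,-0.9],0],[1,[0,0,-0.9],0],[1,[0,0,-0.9],0],[1,[-0.9,-0.2,0],0]]'

```text
time: 45.42
tool_pos: [544.9, -128.8, 188.9]
tcp_rot: [0.663, 0.748, 0.002, 0.003]
ft_force: [0.7, -1.2, -0.3]
finger_gap: 85.5
```

Call:
step_arm --commands '[[1,[-1,-0.3,0],0],[1,[-1,-0.3,0],0],[1,[-1,-0.3,0],0],[1,[-1,-0.3,0],0],[1,[-1,-0.3,0],0],[1,[0,0,0],0],[1,[0,0,0],0]]'

```text
time: 46.3
tool_pos: [496.1, -385.9, 184.4]
tcp_rot: [0.665, 0.747, 0.0, -0.001]
ft_force: [0.5, -0.0, 0.0]
finger_gap: 85.5
```

```bash
python3 go.py; python3 m2.py blue_roll:8 orange_roll:8 white_jar:8 amber_bottle:43 green_tin:48 tape_roll:0; python3 -c "
import cv2,glob,os
f=sorted(glob.glob('pics/*_*.png'),key=os.path.getmtime)[-2:]
cv2.imwrite('pics/f1.png',cv2.resize(cv2.imread(f[0])[140:270,220:400],None,fx=4,fy=4,interpolation=2))
cv2.imwrite('pics/f2.png',cv2.resize(cv2.imread(f[1])[130:290,260:440],None,fx=3.7,fy=3.7,interpolation=2));print(f)"
```

```text
t 46.3 p [ 496.1 -385.9  184.4] head 1.6862 gap 85.5 F [ 0.5 -0.   0. ]
blue_roll top 0.92 [264.9 179.4] 558 [625.1 124.5]
blue_roll scene 0.77 [400.4 233. ] 749 [640.6 126.9]
orange_roll top 0.91 [331.8 172. ] 707 [649.3 -72.4]
orange_roll scene 0.95 [319.7 226.5] 1063 [653.  -71.6]
white_jar top 0.78 [336.3 206.2] 286 [547.8 -86.2]
white_jar scene 0.72 [320.9 188.9] 606 [551.5 -84.5]
amber_bottle top 0.5 [262.1 177.5] 308 [625.5 125.5]
amber_bottle scene 0.73 [403.4 218.6] 581 [631.5 126.1]
green_tin top 0.71 [444.5 188.4] 323 [ 601.1 -389.7]
green_tin top 0.71 [358.5 122.4] 428 [ 786.7 -146.4]
green_tin top 0.56 [440.5 220.7] 62 [ 510.1 -378. ]
green_tin top 0.54 [298.2 173. ] 310 [639.2  23.1]
green_tin top 0.39 [262.3 177.3] 268 [626.  124.7]
green_tin scene 0.79 [196.6 135.8] 398 [ 460.8 -430.3]
green_tin scene 0.7 [360.9 217.4] 585 [642.  26.]
green_tin scene 0.68 [210.3 159.1] 478 [ 529.8 -374.3]
green_tin scene 0.63 [194.4 194. ] 509 [ 639.2 -384.4]
tape_roll top 0.58 [306.  256.8] 268 [3.993e+02 2.000e-01]
tape_roll scene 0.78 [360.8 153.7] 347 [402.3   3.1]
['pics/top_48.0.png', 'pics/scene_48.0.png']
```

View pics/f2.png

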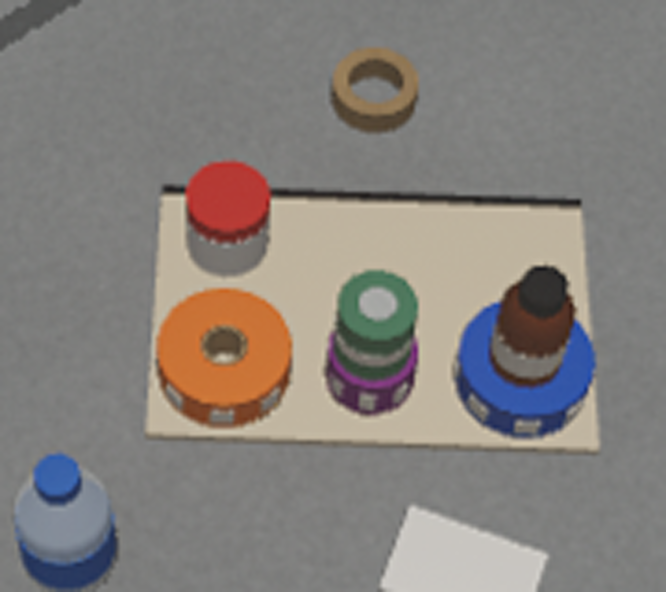

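View pics/f1.png

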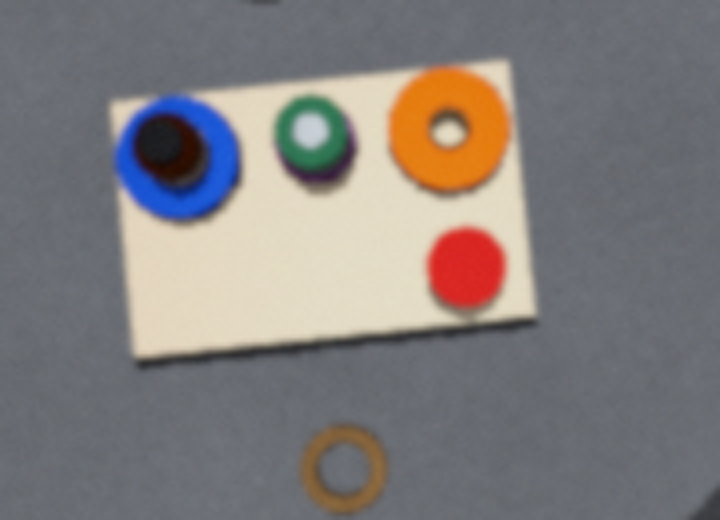

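```bash
python3 -c "
from station import env; print(env.finish_job(), env.state()['time'])"
```

```text
the job is handed in; nothing more can be done
the job is handed in; nothing more can be done
```

I placed all four samples in the order asked: purple roll, green tin on it, amber bottle on the blue roll, white jar in front of the orange roll. I used the leftmost of the four green tins. The job was handed in at about 48 s, with the gripper open and clear of everything.

**Last checks**
- **Pictures:** both cameras show the tin standing on the purple roll midway between the big rolls, the bottle on the blue roll, and the jar in front of the orange roll. The tape roll is where it was. I saw no sign that the water bottle or carton had moved, but I did not re-measure either.
- **Purple roll, tin and bottle:** the camera averages put them within about 3 mm of their target centres.
- **Jar:** the pictures put its gap to the orange roll at about 28 mm instead of 30, and about 1 mm off to the side. The tool position put it within 1 mm of its target. I left it as it was, because the difference is about the size of the camera error.
- **Disagreements:** the two cameras differed from each other by 2 to 6 mm, mostly in x. Their averages agreed with the gripper-centred positions to about 3 mm. The reading of the blue roll from the scene camera was unusable at the end because the bottle hid part of it.
- **Forces:** the highest I saw in the readings at the end of each move was about 18 N, while setting down the jar.

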